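# Feed a wax block home in the portioning jig with the push stick

### The arm

A 6-joint arm with a two-finger parallel gripper is mounted at the origin on a cart in front of the work surface, level with it; the furniture and walls round the work are solid. World frame = base frame: x ahead of the robot, y to its left, z up, the work surface at z = 0. Lengths are in m, angles in rad, forces in N, time in s.
With the tool pointing down it reaches from about 0.375 to 0.9 m from the base axis. Payload 3.1 kg.
Tool frame: the origin (TCP) lies where the fingers leave the gripper's body, on its centre line; the fingertips stand 70 mm ahead of it and the grasp point (between the pads) lies 51 mm ahead of it; z points along the fingers, y is the line along which they close (so a half turn about z gives the same grasp; the last joint's range is limited). The gripper opens to 87 mm and grips with 3 to 60 N. Pads are 19 mm wide; open, the fingers measure 117 mm over their backs; the gripper's body (75 mm by 190 mm) begins 51 mm behind the grasp point.
Start: joints at [-0.178, 0.527, 1.433, -0, 1.181, -0.178], TCP at [0.625, 0, 0.292] pointing down, gripper open.
Joint ranges: [-3.08, 3.08], [-0.75, 2.2], [0.22, 2.44], [-1.43, 4.57], [0, 2.65], [-2.85, 2.85]. Speed limits (rad/s): [2.79, 2.79, 3.14, 3.14, 3.14, 3.14].

### API

Orientations are given as a unit quaternion [x, y, z, w].
In Python, from rig import robot gives the robot as it stands.
- The arm moves only by the tool send_rows, never from a script. Its argument "deltas" is text: rows parted by semicolons, each of 7 numbers parted by spaces: the shift along the tool's x, y, z in mm, then the turn, a rotation vector about the tool's x, y, z in degrees, then the opening, from 0 (shut) to 1 (fully open). A call has 1 to 10 rows; each row shifts and turns the commanded pose from where the row before left it, along the tool's axes as they then stand; what a row does not reach is not made up. A row lasts 1/8 s, in which the tool goes at most 62.5 mm and 10.7 degrees, less where a joint would pass 70% of its speed; a pose out of reach is approached as far as the arm can. A call is refused whole if a number of a shift passes 62.5 or a number of a turn 10.7, either way. A call with a gripper value outside its range is refused whole. The fingers move at their own pace and stop on an object; "newtons" is the grip in N (left out, the last holds). Time passes only in rows, so rows that do not move let the fingers close. It gives the time, the measured TCP pose, the force, the opening and the grip force at its end, in the units of the state.
- robot.get_obs(): the state, without advancing time (a new reading comes with each control period).
- robot.camera(name): name is "scene" or "side" or "wrist"; returns a dict with "image" (480x640x3 uint8, red, green, blue), "depth" (480x640 float32, m along the optical axis (not along the pixel's ray), 0 where there is no reading), "fovy" (degrees; the focal length in pixels is half the picture's height over the tangent of half this angle, whatever the lens; pixels are square), "cx", "cy" (the principal point, pixels), "rvec" (rotation vector, rad) and "tvec" (3), from world to camera coordinates, as OpenCV has them. Camera axes: x right, y down, z forward; pixel columns grow to the right and rows downward; lengths in m; the calibration is good to about 2 mm. A picture is of the moment at which its call begins.
- robot.hand_in(): hands the job in; it is judged then, once.
Trained networks look in the newest picture that a camera, given by its name, has taken for a name from the list of things; names that differ only in an ending like _2 or _b are one class to them, and where a whole thing is asked for, a point or a joint stands for the part that bears it (a point fixed in the world has none). Each returns a list of dicts, best first, with "p" (0 to 1); they miss things now and then, are a little off and sometimes report something else, mostly with a low value. They report only what shows in the picture. A call takes as long as a camera call. They do not tell look-alikes from the thing itself.
- robot.find_in(camera, thing): "box" ([left, top, right, bottom] in pixels, round what is visible of it).
- robot.cut_out(camera, thing): "region" (480x640 bool, what is visible of it) and "box" ([left, top, right, bottom] in pixels, round what is visible of it).
The state is a dict: "time": time; "q": joint angles; "joint_velocities": joint speeds; "joint_torque": joint torques, N m; "position": TCP position; "tool_rot": TCP orientation; "ft_force": force on the tool from outside, world axes, zero at the start; "moment": the same for the moment, N m; "grip_width": finger opening in m; "grip_force": force on a finger pad.
Only numpy, scipy, OpenCV 4.12 (cv2) and the standard library are available. Lean on these libraries where they do the work, as an engineer would, in place of code of your own. Each camera call takes 0.05 s, during which the arm holds its last target. There are 200 camera calls.

### The job

Load the red wax block that lies on the jig's white bed: take the wooden push stick by its handle, set its notched nose to the block's rear outer corner, press the block flat against the metal fence and feed it along, kept pressed to the fence all the way, under the clear knife guide until the sprung catch in the fence comes out behind it and holds it at the end stop. Wax dents, so push gently (never over 15 N), and touch the block only with the stick; the fence is adjustable and where it is clamped today is not known exactly, so feel for it. Then lay the stick flat on the bench off the jig and let go, leaving the spare wax block, the steel cup and the white cast alone.

Things in the scene. Friction and masses are not known exactly. Their poses are not given: they have to be found in the camera images.
- jig: bed of the wax portioning jig, fixed: white board, top 10 mm above the bench. Origin on the bench; board from x = -55 to +74 and y = -170 to +130 mm (an ear to x = +94). The feed direction is the jig's +y, z up. Fence unit on its +x side. Clear knife guide: plates on top of the fence, 22 mm above the bed, overhanging 46 mm from the fence face, y = +12 to +122 mm; open underneath from -x
- fence_range (a point): point on the bed, x = +15, y = 0 of the jig. Near it runs the face (looking to -x) of the aluminium fence, 22 mm high, y = -150 to +125 mm. It is clamped rigidly but its setting is not measured: at its infeed end the face stands anywhere from x = +8 to +22 mm, and it is up to 0.045 rad out of parallel with the jig's y. End stop on the fence: face about y = +100 mm, square to the fence, 16 mm high
- catch (a joint): sprung brass catch through the fence: 0 = fully out (6 mm proud of the fence), about 0.006 m when pressed in flush. Spring 0.36 N at 0, 0.75 N pressed in. Bevelled on the infeed side (y = +16 to +26 mm of the jig): the advancing block presses it in and it shoves the block off the fence; square behind (y = +30 mm): it springs out 2 mm behind the rear face of a block at the end stop
- wax_block: red block of modelling wax to be fed, 32 (x) x 68 (y) x 11 (z) mm, about 60 g, on the bed's infeed half, up to 35 mm off the fence and a little askew. Origin: middle of its underside; y along its length, roughly the feed direction; z up. Rear outer corner (away from fence and stop): x = -16, y = -34 mm. At the end stop its origin is at about y = +66 mm of the jig
- push_stick: wooden push stick flat on the bench, about 90 g, nose along its +x. Origin: on its underside below the handle's middle. Handle x = -60 to +20 mm, 16 mm wide (y), 40 mm high; a slope falls to a blade 16 mm wide, 12 mm high, that ends in the nose at x = +140 mm
- stick_grip (a point): grasp point of the stick: middle of the handle, 28 mm above its underside; fingers close along the stick's y on 16 mm
- stick_nose (a point): apex of the 90 degree notch in the stick's nose, 140 mm ahead of stick_grip, 6 mm above the stick's underside. Two prongs 17 mm long, 12 mm high, 45 degrees to either side (tips at x = +151 mm, 31 mm over all): it takes an upright corner of a block flush when the stick stands at 45 degrees to the block's sides
- spare_wax: second, identical wax block lying on the bare bench left of the jig; leave alone
- steel_cup: small steel cup 60 mm wide, 46 mm high, on the bench left of the jig; leave alone
- cast_white: white plaster jaw model 66 x 70 x 47 mm on the bench right of the jig; leave alone
Things that resemble listed ones, but are neither listed nor needed, are in the scene too. Leave any green or yellow look-alike of the wax_block alone.

How it is judged:
On the way, in this order (a step that is already met when the one before it is completed fails the run):
1. the push stick feeds the block flat along the fence, which presses the catch back into the fence (y of wax_block in the frame of jig above -0.01 m and value of joint catch above 0.0045 m and angle between the y axis of wax_block and the y axis of jig, either way round below 0.09 rad and contact force between push_stick and wax_block above 0.5 N), for 0.1 s.
2. the push stick has brought the block to the end stop and the catch is out behind it (y of wax_block in the frame of jig above 0.06 m and value of joint catch below 0.0015 m and contact force between push_stick and wax_block above 0.5 N), for 0.1 s.
At the end, for the whole second after the job is handed in: The wax block lies flat on the bed at the end stop (its middle past y = 60 mm and x = -20 mm of the jig), within 0.09 rad of the jig's y axis; the catch is out behind it (within 1.5 mm of fully out); the push stick lies flat on the bench off the jig, at rest and released (y of wax_block in the frame of jig above 0.06 m and x of wax_block in the frame of jig above -0.02 m and angle between the y axis of wax_block and the y axis of jig, either way round below 0.09 rad and z of wax_block in the frame of jig below 0.013 m and value of joint catch below 0.0015 m and height (world z) of push_stick below 0.005 m and angle between push_stick's own z axis and vertical below 0.1 rad and contact force between push_stick and jig below 0.05 N and linear speed of each of push_stick, wax_block below 0.02 m/s); the robot touches nothing.
It fails at once if while passing the catch the block leaves the fence: by more than about 1.5 mm (the catch, in about 6 mm when the block is on the fence, comes out past 4.5 mm) or 0.13 rad (y of wax_block in the frame of jig between 0.004 and 0.052 m and (value of joint catch below 0.0045 m or angle between the y axis of wax_block and the y axis of jig, either way round above 0.13 rad)).
It fails at once if the stick pushes the wax block with more than 15 N (contact force between push_stick and wax_block above 15 N).
It fails at once if the gripper touches the wax block (contact force between any of the fingers, the arm and wax_block above 0.3 N).
It fails at once if the spare wax block, the cup or the cast is moved more than 15 mm (distance of any of spare_wax, steel_cup, cast_white from where it was at the start of the episode above 0.015 m).
It also fails if it takes over 69 s, if anything falls off the work surface, if the arm or the gripper's body presses on something with over 40 N, if the wrist force passes 120 N, or if a joint passes its speed limit or range.

## Working session

There is one attempt and no reset: what is moved stays moved. The work goes in short steps, Python scripts to look and compute and a tool call to move; the robot and the scene stay as the last step left them, time stands still between calls to the robot, and variables do not carry over. Pictures are saved under pics/ and viewed, at most 10 in all, crops included, and the job is handed in when it is done.

Besides the shell and the picture viewer there is one more tool, called after "Call:" in YAML: its name, and indented under it one key for each argument. send_rows: Moves the arm, as the interface text tells. Its arguments: {"type":"object","properties":{"deltas":{"type":"string"},"newtons":{"type":"number"}},"required":["deltas"]}

```bash
ls; mkdir -p pics; cat > h.py <<'E'
import numpy as np, cv2
from rig import robot
def cam(n):
    c=robot.camera(n); c['f']=240/np.tan(np.radians(c['fovy'])/2); c['R']=cv2.Rodrigues(np.array(c['rvec'],float))[0]; c['t']=np.array(c['tvec'],float).ravel(); return c
def cloud(c):
    v,u=np.mgrid[:480,:640]; d=c['depth']; p=np.stack([(u-c['cx'])/c['f']*d,(v-c['cy'])/c['f']*d,d],-1)
    return (p-c['t'])@c['R']
def ray(c,u,v,z):
    o=-c['R'].T@c['t']; d=c['R'].T@np.array([(u-c['cx'])/c['f'],(v-c['cy'])/c['f'],1]); return o+d*(z-o[2])/d[2]
def proj(c,P):
    q=np.atleast_2d(P)@c['R'].T+c['t']; return q[:,:2]/q[:,2:]*c['f']+[c['cx'],c['cy']]
def save(n,im): cv2.imwrite('pics/'+n,cv2.cvtColor(im,cv2.COLOR_RGB2BGR))
E
python3 - <<'E'
from h import *
for n in ['scene','side']:
    c=cam(n); save(n+'0.png',c['image']); print(n,c['fovy'],-c['R'].T@c['t'])
    P=cloud(c)
    for th in ['jig','wax_block','push_stick','spare_wax','steel_cup','cast_white','catch']:
        for r in robot.cut_out(n,th)[:4]:
            m=r['region']&(c['depth']>0); print(th,round(r['p'],2),np.round(r['box']),m.sum(),np.round(np.median(P[m],0),3) if m.any() else '')
print(robot.get_obs())
E
```

```text
pics
scene 47.82181258450093 [ 0.20557218 -0.55175311  0.87443587]
jig 0.66 [279. 193. 424. 311.] 6710 [0.637 0.047 0.011]
jig 0.5 [344. 258. 375. 283.] 455 [ 0.617 -0.025  0.02 ]
wax_block 0.96 [248. 297. 273. 329.] 552 [ 0.401 -0.01   0.011]
wax_block 0.93 [276. 364. 311. 399.] 742 [ 0.39  -0.157  0.01 ]
wax_block 0.83 [344. 259. 377. 284.] 489 [ 0.617 -0.025  0.02 ]
wax_block 0.64 [174. 174. 192. 198.] 295 [0.409 0.398 0.011]
push_stick 0.89 [343. 373. 462. 432.] 1513 [ 0.499 -0.284  0.016]
push_stick 0.32 [210. 205. 243. 222.] 385 [0.455 0.268 0.011]
spare_wax 0.56 [209. 202. 245. 222.] 401 [0.455 0.268 0.01 ]
steel_cup 0.86 [234. 154. 262. 184.] 592 [0.552 0.357 0.029]
cast_white 0.64 [446. 321. 484. 361.] 1202 [ 0.682 -0.26   0.033]
cast_white 0.57 [282. 199. 424. 305.] 6808 [0.637 0.045 0.011]
catch 0.25 [207. 204. 241. 222.] 410 [0.455 0.27  0.01 ]
side 43.066461368738054 [-0.31488113 -0.81091546  1.10408632]
jig 0.76 [290. 200. 406. 272.] 3414 [0.632 0.053 0.013]
wax_block 0.79 [323. 308. 354. 330.] 370 [ 0.391 -0.158  0.011]
wax_block 0.61 [285. 273. 313. 292.] 289 [ 0.401 
[... 465 characters left out ...]
.8, 'q': array([-1.78486691e-01,  5.27444429e-01,  1.43269628e+00,  1.25868754e-06,
        1.18139907e+00, -1.78515543e-01]), 'joint_velocities': array([ 0.00192767,  0.00149546,  0.00069028, -0.00090485,  0.00022028,
       -0.00013151]), 'joint_torque': array([-1.07188621e-04, -4.39950907e+01, -1.76978803e+01,  6.35003415e-02,
        5.03239373e-02, -2.48482996e-05]), 'position': array([6.24978882e-01, 4.18707683e-05, 2.92283763e-01]), 'tool_rot': array([7.07096749e-01, 7.07116813e-01, 1.55563479e-05, 2.13845830e-05]), 'ft_force': array([-0.10646573,  0.07696467, -0.21024281]), 'moment': array([ 0.05715398, -0.02255605, -0.007044  ]), 'grip_force': 0.0, 'grip_width': 0.08691522577039924}
```

```bash
python3 - <<'E'
import cv2
a=cv2.imread('pics/scene0.png')[140:440,160:500]
cv2.imwrite('pics/a.png',cv2.resize(a,None,fx=2,fy=2,interpolation=cv2.INTER_CUBIC)[:600])
E
```

```text
(no output)
```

View pics/a.png

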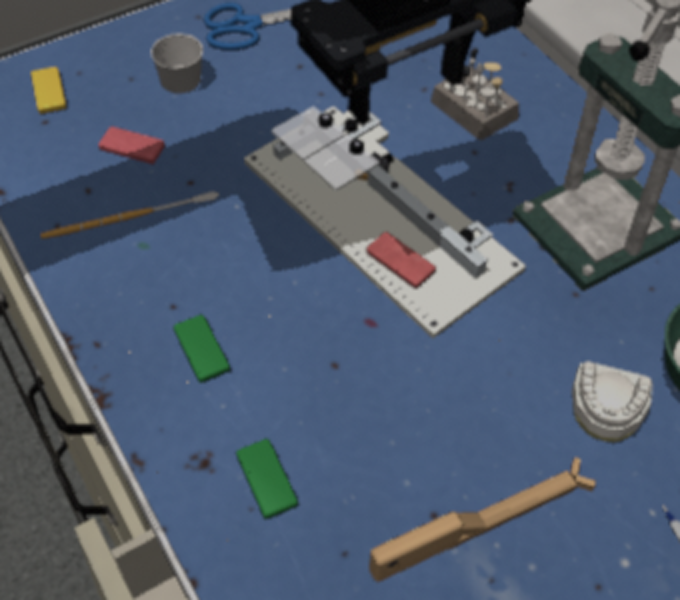

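The jig's red block is at crop (400,258) = full (360,269), on the white board. The other red block, on the bare bench at (226,212), is the spare. The two green and one yellow blocks are look-alikes. The stick lies at full (400,403), nose to the right. Next I'll look with the wrist camera, which is already above the jig.

```bash
python3 - <<'E'
from h import *
c=cam('wrist'); save('w0.png',c['image']); print(c['fovy'],-c['R'].T@c['t'],c['R'])
np.savez('w0.npz',**{k:c[k] for k in ['image','depth','f','cx','cy','R','t']})
P=cloud(c)
for th in ['jig','wax_block','push_stick','catch']:
    for r in robot.cut_out('wrist',th)[:3]:
        m=r['region']&(c['depth']>0); print(th,round(r['p'],2),np.round(r['box']),m.sum(),np.round(np.median(P[m],0),3) if m.any() else '')
c=cam('scene');P=cloud(c);np.savez('s0.npz',**{k:c[k] for k in ['image','depth','f','cx','cy','R','t']})
m=robot.cut_out('scene','push_stick')[0]['region']
p=P[m&(c['depth']>0)];p=p[(p[:,2]>0.004)&(p[:,2]<.06)]
hd=p[p[:,2]>.033]; 
for q in (hd,p):
  r=cv2.minAreaRect((q[:,:2]*1000).astype(np.float32));print(r,len(q))
q=p[(p[:,2]>.006)]
mu=p[:,:2].mean(0);u,s,v=np.linalg.svd(p[:,:2]-mu);print(v[0],np.degrees(np.arctan2(v[0][1],v[0][0])), np.round(np.sort(p[:,2])[::150],3))
a=(p[:,:2]-mu)@v[0];print(a.min(),a.max(),mu)
E
```

```text
67.97474359249031 [0.62510561 0.08256356 0.38522895] [[ 9.99999798e-01  6.41880664e-05 -6.32620779e-04]
 [ 2.50478934e-04 -9.54215414e-01  2.99120179e-01]
 [-5.84456553e-04 -2.99120277e-01 -9.54215237e-01]]
jig 0.62 [239.   1. 411. 293.] 36064 [0.644 0.085 0.011]
wax_block 0.82 [291. 194. 332. 256.] 1774 [ 0.62  -0.018  0.021]
wax_block 0.64 [ 94. 175. 128. 240.] 1991 [ 0.407 -0.003  0.011]
push_stick 0.55 [177. 404. 287. 414.] 869 [ 0.501 -0.271  0.009]
catch 0.68 [368.  95. 384. 111.] 142 [0.684 0.102 0.023]
((463.68292236328125, -277.4719543457031), (17.65515899658203, 81.22911071777344), 83.6142578125) 499
((527.1465454101562, -286.1867980957031), (27.63747787475586, 209.50997924804688), 85.72447967529297) 1517
[-0.99650426  0.08354194] 175.20781393834565 [0.004 0.009 0.011 0.012 0.013 0.016 0.025 0.035 0.038 0.04  0.042]
-0.12203067079375171 0.0875503221016896 [ 0.51007242 -0.28408437]
```

View pics/w0.png

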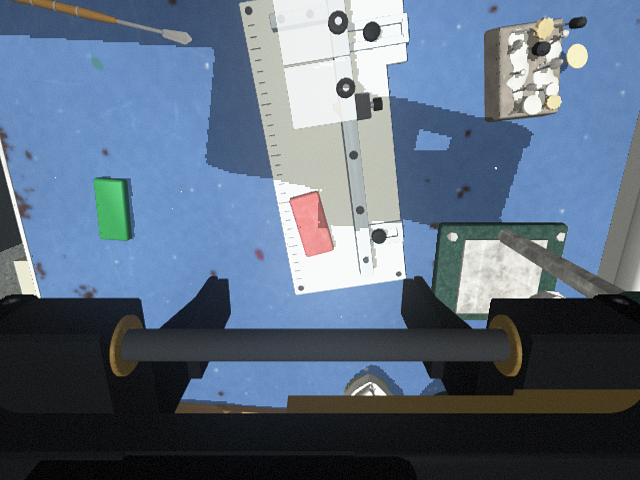

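The wrist picture shows the board's infeed corners at about (298,293) and (405,279), and the fence face running from about (362,270) to (345,125). The block is at (312,224) and the clear guide starts at row ~125. I'll fit lines to get jig, fence and block poses.

```bash
cat > fit.py <<'E'
from h import *
def block(c,z=.021,box=None):
    im=c['image'].astype(int); m=(im[...,0]>120)&(im[...,0]>im[...,1]*1.35)&(im[...,0]>im[...,2]*1.25)
    if box is not None:
        k=np.zeros_like(m); k[box[1]:box[3],box[0]:box[2]]=1; m&=k
    m=cv2.morphologyEx(m.astype(np.uint8),cv2.MORPH_OPEN,np.ones((3,3)))
    n,l,s,_=cv2.connectedComponentsWithStats(m); i=1+np.argmax(s[1:,4])
    cs=max(cv2.findContours((l==i).astype(np.uint8),0,cv2.CHAIN_APPROX_NONE)[0],key=len)[:,0]
    w=np.array([ray(c,u,v,z)[:2] for u,v in cs],np.float32)*1000
    r=cv2.minAreaRect(w); return r,cv2.boxPoints(r),s[i]
E
python3 - <<'E'
from fit import *
c=dict(np.load('w0.npz')); P=cloud(c)
r,b,s=block(c,box=(270,180,350,270)); print('block',r,np.round(b,1),s)
# board edges by image scan on brightness/blue
im=c['image'].astype(int); wh=(im[...,0]>im[...,2]*0.85)
L=[];Rr=[]
for v in range(10,285,5):
    row=np.where(wh[v,200:300])[0]
    # first run of 8
    for u in row:
        if wh[v,200+u:208+u].all(): L.append(ray(c,200+u-.5,v,.010)[:2]*1000);break
L=np.array(L);
def fl(Q):
    Q=Q.astype(np.float32)
    vx,vy,x,y=cv2.fitLine(Q,cv2.DIST_HUBER,0,.01,.01).ravel(); s=np.sign(vy); d=np.array([vx,vy])*s; n=np.array([d[1],-d[0]]); res=(Q-[x,y])@n
    return d,np.array([x,y]),np.degrees(np.arctan2(-d[0],d[1])),np.abs(res).max(),res.std()
print('left',fl(L))
B=[]
for u in range(305,400,4):
    for v in range(310,260,-1):
        if im[v-6:v,u].min()>0 and wh[v-6:v,u].all(): B.append(ray(c,u,v+.5,.010)[:2]*1000);break
print('bottom',len(B),fl(np.array(B)),np.round(B[::6],1))
# fence left edge: print depth z profile at rows
for v in [140,160,180,200,230,260]:
    print(v,[(u,int(P[v,u,2]*1000),tuple(im[v,u])[0]) for u in range(338,376,2)])
E
```

```text
block ((620.8480834960938, -19.144176483154297), (31.027498245239258, 67.0609130859375), 15.676974296569824) [[596.9   8.9]
 [615.  -55.6]
 [644.8 -47.2]
 [626.7  17.3]] [ 290  192   43   65 1774]
left (array([-0.15740378,  0.98753434], dtype=float32), array([576.3834 ,  49.14937], dtype=float32), np.float32(9.056234), np.float32(0.5593855), np.float32(0.26055145))
bottom 24 (array([0.98780555, 0.15569282], dtype=float32), array([651.68884, -99.88054], dtype=float32), np.float32(-81.043015), np.float32(0.58383405), np.float32(0.36289793)) [[ 612.8 -105.5]
 [ 640.7 -101.7]
 [ 668.4  -97.8]
 [ 695.9  -92.7]]
140 [(338, 12, np.int64(192)), (340, 10, np.int64(197)), (342, 10, np.int64(192)), (344, 30, np.int64(113)), (346, 33, np.int64(178)), (348, 32, np.int64(176)), (350, 33, np.int64(180)), (352, 32, np.int64(180)), (354, 32, np.int64(173)), (356, 32, np.int64(173)), (358, 31, np.int64(164)), (360, 9, np.int64(193)), (362, 11, np.int64(194)), (364, 10, np.int64(192)), (366, 11, np.int64(194)), (368, 12, np.int64(192)), (370, 10, np.int64(194)), (372, 10, np.int64(191)), (374, 9, np.in
[... 1782 characters left out ...]
 (360, 30, np.int64(250)), (362, 32, np.int64(247)), (364, 30, np.int64(245)), (366, 32, np.int64(245)), (368, 33, np.int64(244)), (370, 13, np.int64(164)), (372, 15, np.int64(173)), (374, 20, np.int64(70))]
260 [(338, 11, np.int64(249)), (340, 9, np.int64(248)), (342, 9, np.int64(249)), (344, 9, np.int64(249)), (346, 10, np.int64(249)), (348, 9, np.int64(250)), (350, 9, np.int64(249)), (352, 9, np.int64(249)), (354, 11, np.int64(248)), (356, 10, np.int64(251)), (358, 18, np.int64(131)), (360, 32, np.int64(250)), (362, 32, np.int64(249)), (364, 34, np.int64(111)), (366, 34, np.int64(117)), (368, 35, np.int64(144)), (370, 32, np.int64(247)), (372, 31, np.int64(163)), (374, 10, np.int64(193))]
```

```bash
cat > geo.py <<'E'
from fit import *
c=dict(np.load('w0.npz'))
th=np.radians(9.0); ey=np.array([-np.sin(th),np.cos(th)]); ex=np.array([np.cos(th),np.sin(th)])
O=ex*(np.dot([576.38,49.15],ex)+55)+ey*(np.dot([651.7,-99.9],ey)+170)  # jig origin, mm
def J(p): p=np.asarray(p,float)-O; return np.stack([p@ex,p@ey],-1)
def W(j): j=np.asarray(j,float); return O+j[...,:1]*ex+j[...,1:]*ey
E
python3 - <<'E'
from geo import *
print('O',O)
P=cloud(c); F=[]
im=c['image'].astype(int)[...,0]
for v in list(range(135,268,3)):
    z=P[v,335:380,2]; u=np.where((z>.028)&(z<.037))[0][0]+335
    F.append(ray(c,u-.5,v,.032)[:2]*1000)
F=J(np.array(F)); k=np.polyfit(F[:,1],F[:,0],1); print('fence x=a*y+b',k,'res',(F[:,0]-np.polyval(k,F[:,1])).std(),F[[0,-1]])
r,b,s=block(c,box=(270,180,350,270)); print('block jig',np.round(J(b),1),J(r[0]), 15.68-9.0)
E
```

```text
O [628.98170278  68.62084659]
fence x=a*y+b [6.24544038e-03 2.27263039e+01] res 0.2988312358962905 [[  23.12312043    0.44733404]
 [  21.94700641 -136.91375599]]
block jig [[ -41.1  -53.9]
 [ -33.3 -120.5]
 [  -2.5 -116.9]
 [ -10.3  -50.3]] [-21.76295537 -85.41211162] 6.68
```

Call:
send_rows:
  deltas: "-47 -23.5 15 0 0 0 1;-47 -23.5 15 0 0 0 1;-47 -23.5 15 0 0 0 1;-47 -23.5 15 0 0 0 1;-47 -23.5 15 0 0 0 1;-45 -23.5 15 0 0 0 1;0 0 0 0 0 10.7 1;0 0 0 0 0 10.7 1;0 0 0 0 0 10.7 1;0 0 0 0 0 10.7 1"

```text
time: 2.4
position: [0.484, -0.2802, 0.2023]
tool_rot: [0.918, 0.397, 0.0, 0.0]
ft_force: [0.3, 0.6, 0.3]
grip_width: 0.0874
grip_force: 0.0
```

Call:
send_rows:
  deltas: "0 0 0 0 0 10.7 1;0 0 0 0 0 10.7 1;0 0 0 0 0 10.7 1;0 0 0 0 0 10.7 1;0 0 0 0 0 10.7 1;0 0 0 0 0 0 1"

```text
time: 3.15
position: [0.4841, -0.2801, 0.2023]
tool_rot: [0.999, -0.054, 0.0, 0.0]
ft_force: [-0.2, -0.0, -0.3]
grip_width: 0.0872
grip_force: 0.0
```

```bash
cat >> geo.py <<'E'
from scipy.spatial.transform import Rotation as Ro
def pose():
    o=robot.get_obs(); R=Ro.from_quat(o['tool_rot']).as_matrix(); return o,R,np.array(o['position'])*1000,np.degrees(np.arctan2(R[1,0],R[0,0]))
E
python3 - <<'E'
from geo import *
c=cam('wrist'); save('w1.png',c['image']); P=cloud(c)
o,R,p,yaw=pose(); print(p,yaw,np.degrees(np.arccos(-R[2,2])),o['q'],o['time'])
for r in robot.cut_out('wrist','push_stick')[:2]:
    m=r['region']&(c['depth']>0); q=P[m]; print(r['p'],r['box'],m.sum())
    for lo,hi in ((.034,.05),(.005,.02)):
        a=(q[(q[:,2]>lo)&(q[:,2]<hi)][:,:2]*1000).astype(np.float32); 
        if len(a)>20: print(lo,len(a),cv2.minAreaRect(a))
E
```

```text
[ 484.05399465 -280.05113959  202.32426695] -6.110912463656736 0.013535004891084949 [-7.24293570e-01  5.61960924e-01  1.68313374e+00 -6.47694014e-05
  8.96267244e-01  9.53198758e-01] 3.2
0.58 [292.3, 24.4, 331.8, 307.5] 5721
0.034 1908 ((467.0594787597656, -276.3940124511719), (15.828842163085938, 79.80423736572266), 84.20755767822266)
0.005 3318 ((577.8358764648438, -283.92913818359375), (28.43915557861328, 115.71226501464844), 81.1754379272461)
```

View pics/w1.png

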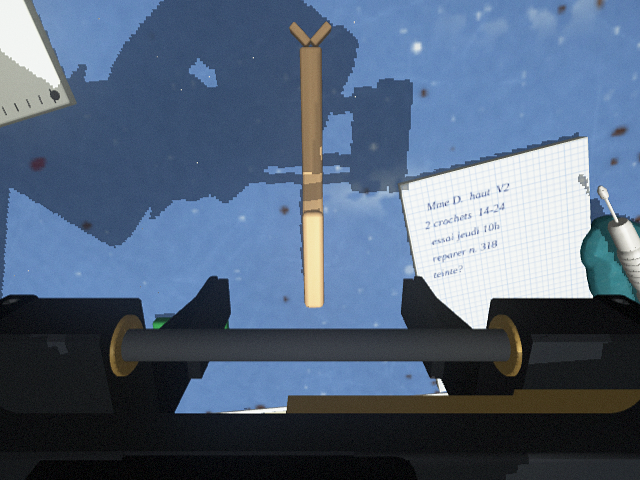

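The stick lies between the open fingers: handle at (313,260), nose at (311,42), measured yaw -5.8°. I'll descend and grip.

Call:
send_rows:
  deltas: "2.8 -2 40 0 0 -0.3 1;0 0 40 0 0 0 1;0 0 35 0 0 0 1;0 0 8.3 0 0 0 1;0 0 0 0 0 0 0.1;0 0 0 0 0 0 0.1;0 0 0 0 0 0 0.1;0 0 0 0 0 0 0.1;0 0 0 0 0 0 0.1;0 0 0 0 0 0 0.1"
  newtons: 45

```text
time: 4.5
position: [0.487, -0.2783, 0.0791]
tool_rot: [0.999, -0.052, 0.0, 0.0]
ft_force: [-0.1, 0.1, -0.3]
grip_width: 0.0348
grip_force: 0.0
```

Call:
send_rows:
  deltas: "0 0 0 0 0 0 0.1;0 0 -30 0 0 0 0.1;0 0 -40 0 0 0 0.1;0 0 0 0 0 0 0.1"

```text
time: 5.0
position: [0.4884, -0.2794, 0.1515]
tool_rot: [0.999, -0.052, 0.002, 0.002]
ft_force: [-0.1, -0.8, -1.3]
grip_width: 0.0149
grip_force: 45.0
```

```bash
python3 - <<'E'
from geo import *
c=cam('wrist'); save('w2.png',c['image']); P=cloud(c)
o,R,p,yaw=pose(); print(p,yaw,o['grip_width'],o['ft_force'],o['time'])
for r in robot.cut_out('wrist','push_stick')[:1]:
    m=r['region']&(c['depth']>0); q=(P[m]*1000-p)@R; print(r['p'],r['box'],m.sum())
    for x in range(20,156,8):
        s=q[(q[:,0]>=x)&(q[:,0]<x+8)]
        if len(s)>3: print(x,len(s),np.round([s[:,1].min(),s[:,1].max(),np.median(s[:,2]),s[:,2].min()],1))
E
```

```text
[ 487.45814065 -278.67919794  149.98938528] -5.996239447696995 0.014949243414178748 [ 0.59051383 -0.58241971 -0.26213428] 5.05
0.65 [297.9, 2.3, 336.4, 395.8] 11442
20 714 [ -6.8   8.8  70.2 -19.6]
28 593 [ -6.5   9.   77.8 -19.9]
36 546 [-6.2  9.2 84.7 79.7]
44 460 [-6.2  9.3 89.6 87.1]
52 476 [-6.6  9.1 89.8 87.9]
60 481 [-6.5  9.  89.8 87.7]
68 502 [-6.4  8.9 89.7 87.8]
76 532 [-6.3  9.3 89.7 87.5]
84 553 [-9.   9.2 89.6 87.3]
92 571 [-6.6  9.1 89.6 87.4]
100 605 [-6.5  9.  89.6 87.7]
108 593 [-6.4  8.7 89.6 87.4]
116 652 [-6.8  9.2 89.5 87.2]
124 697 [-6.7  9.1 89.5 87.3]
132 429 [-9.5 11.9 89.9 87.1]
140 17 [ -9.6   8.4 149.7  99.4]
148 13 [ -9.5  10.3 149.9 148.3]
```

View pics/w2.png

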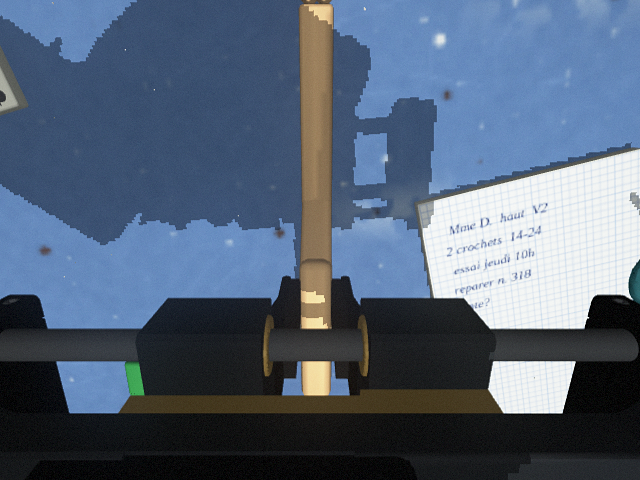

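The stick came up gripped about 22 mm too low (blade top reads 90 mm below the TCP instead of 67), because the fingers were still closing when I lifted. I'll set it down and regrip lower.

Call:
send_rows:
  deltas: "0 0 30 0 0 0 0.1;0 0 15 0 0 0 0.1;0 0 3 0 0 0 0.1;0 0 0 0 0 0 0.4;0 0 0 0 0 0 0.4;0 0 0 0 0 0 0.4;0 0 13 0 0 0 0.4;0 0 10.3 0 0 0 0.4;0 0 0 0 0 0 0.4;0 0 0 0 0 0 0.1"

```text
time: 6.35
position: [0.4869, -0.2783, 0.0774]
tool_rot: [0.999, -0.052, -0.0, -0.0]
ft_force: [0.5, -0.0, -0.5]
grip_width: 0.0303
grip_force: 0.0
```

Call:
send_rows:
  deltas: "0 0 0 0 0 0 0.1;0 0 0 0 0 0 0.1;0 0 0 0 0 0 0.1;0 0 0 0 0 0 0.1;0 0 0 0 0 0 0.1;0 0 0 0 0 0 0.1"

```text
time: 7.1
position: [0.4871, -0.2784, 0.078]
tool_rot: [0.999, -0.052, 0.0, 0.0]
ft_force: [0.8, 0.9, 3.2]
grip_width: 0.0155
grip_force: 45.0
```

Call:
send_rows:
  deltas: "0 0 -25 0 0 0 0.1;0 0 -47 0 0 0 0.1;0 0 0 0 0 0 0.1;0 0 0 0 0 0 0.1"

```text
time: 7.6
position: [0.4865, -0.2779, 0.1492]
tool_rot: [0.999, -0.052, -0.0, -0.0]
ft_force: [-0.6, 0.4, -1.2]
grip_width: 0.0153
grip_force: 45.0
```

```bash
cat > st.py <<'E'
from geo import *
def stick(show=True):
    c=cam('wrist'); P=cloud(c); o,R,p,yaw=pose(); print(p,yaw,o['grip_width'],o['ft_force'],o['time'])
    r=robot.cut_out('wrist','push_stick')[0]
    m=r['region']&(c['depth']>0); q=(P[m]*1000-p)@R; print(r['p'],r['box'],m.sum())
    for x in (20,28,44,60,76,100,124,132,136,140,144,148,152):
        s=q[(q[:,0]>=x)&(q[:,0]<x+8)&(q[:,2]<100)]
        if len(s)>3: print(x,len(s),np.round([s[:,1].min(),s[:,1].max(),np.median(s[:,2]),s[:,2].min()],1))
    return c
if __name__=='__main__': stick()
E
python3 st.py
```

```text
[ 486.2240965  -277.67096421  148.59470086] -5.996778229700485 0.015613978720901634 [ 0.00234307  0.57687164 -0.70654196] 7.65
0.65 [295.3, 0.0, 338.5, 395.7] 13588
20 867 [ -7.3   8.1  48.1 -28.1]
28 787 [ -7.5   7.9  55.2 -14. ]
44 594 [-7.7  8.1 65.  63.3]
60 638 [-7.4  8.3 65.1 63.3]
76 738 [-7.6  8.1 65.1 63.1]
100 829 [-7.7  8.1 65.1 63.1]
124 605 [-7.7  8.2 65.1 62.5]
```

Call:
send_rows:
  deltas: "0 0 0 0 0 -10.7 0.1;0 0 0 0 0 -10.7 0.1;0 0 0 0 0 -10.7 0.1;0 0 0 0 0 -10.7 0.1;0 0 0 0 0 -10.7 0.1;0 0 0 0 0 -10.7 0.1;0 0 0 0 0 -2.5 0.1;48 1.6 0 0 0 0 0.1;48 1.6 0 0 0 0 0.1;0 0 0 0 0 0 0.1"

```text
time: 8.95
position: [0.5371, -0.193, 0.1481]
tool_rot: [0.862, 0.507, -0.001, -0.002]
ft_force: [0.0, 0.3, -1.1]
grip_width: 0.0155
grip_force: 45.0
```

Call:
send_rows:
  deltas: "0 0 25 0 0 0 0.1;0 0 25 0 0 0 0.1;0 0 9 0 0 0 0.1;0 0 0 0 0 0 0.1;0 0 0 0 0 0 0.1"

```text
time: 9.57
position: [0.537, -0.1967, 0.0912]
tool_rot: [0.863, 0.505, 0.0, 0.0]
ft_force: [-0.6, -0.1, -0.7]
grip_width: 0.0156
grip_force: 45.0
```

```bash
cat > look.py <<'E'
import sys
from geo import *
def look(name,pic=False):
    o,R,p,yaw=pose(); apex=p+R@np.array([140,0,71.]); print('t',o['time'],'p',np.round(p,1),'yaw',round(yaw,2),'apex jig',np.round(J(apex[:2]),1),'z under',round(p[2]-77,1),'ft',np.round(o['ft_force'],2))
    F=np.asarray(o['ft_force'])[:2]; print('ft jig x,y',np.round([F@ex,F@ey],2))
    c=cam('scene'); 
    r,b,s=block(c,box=(290,200,380,300)); print('block jig',np.round(J(b),1).tolist(),np.round(J(r[0]),1),r[1],r[2])
    if pic: save(name,cv2.resize(c['image'][190:330,270:457],None,fx=4,fy=4,interpolation=cv2.INTER_CUBIC))
    return c
if __name__=='__main__': look(sys.argv[1]+'.png',True)
E
python3 look.py l1
```

```text
t 9.575 p [ 537.  -196.7   91.2] yaw 60.68 apex jig [ -45.5 -137.9] z under 14.2 ft [-0.62 -0.1  -0.68]
ft jig x,y [-0.63 -0.  ]Traceback (most recent call last):
  File "look.py", line 10, in <module>
    if __name__=='__main__': look(sys.argv[1]+'.png',True)
                             ~~~~^^^^^^^^^^^^^^^^^^^^^^^^^
  File "look.py", line 7, in look
    r,b,s=block(c,box=(290,200,380,300)); print('block jig',np.round(J(b),1).tolist(),np.round(J(r[0]),1),r[1],r[2])
          ~~~~~^^^^^^^^^^^^^^^^^^^^^^^^^
  File "fit.py", line 7, in block
    n,l,s,_=cv2.connectedComponentsWithStats(m); i=1+np.argmax(s[1:,4])
                                                     ~~~~~~~~~^^^^^^^^^
    return _wrapfunc(a, 'argmax', axis=axis, out=out, **kwds)
    return bound(*args, **kwds)
ValueError: attempt to get argmax of an empty sequence
```

```bash
sed -i "s/    r,b,s=block.*/    save(name,cv2.resize(c['image'][180:330,260:460],None,fx=4,fy=4,interpolation=cv2.INTER_CUBIC))\n    try:\n        &/; s/>120)/>60)/; /if pic/d" look.py fit.py; sed -i "s/^    return c/    except Exception as e: print('no block',e)\n    return c/" look.py; sed -i 's/^        *r,b,s/        r,b,s/' look.py; python3 look.py l1
```

```text
t 9.625 p [ 537.1 -196.6   91.4] yaw 60.69 apex jig [ -45.4 -137.8] z under 14.4 ft [ 0.35  0.25 -0.81]
ft jig x,y [0.39 0.19]
block jig [[-44.5, -56.8], [-43.7, -86.6], [-35.1, -86.4], [-36.0, -56.6]] [-39.8 -71.6] (8.5278959274292, 29.789560317993164) 10.642650604248047
```

View pics/l1.png

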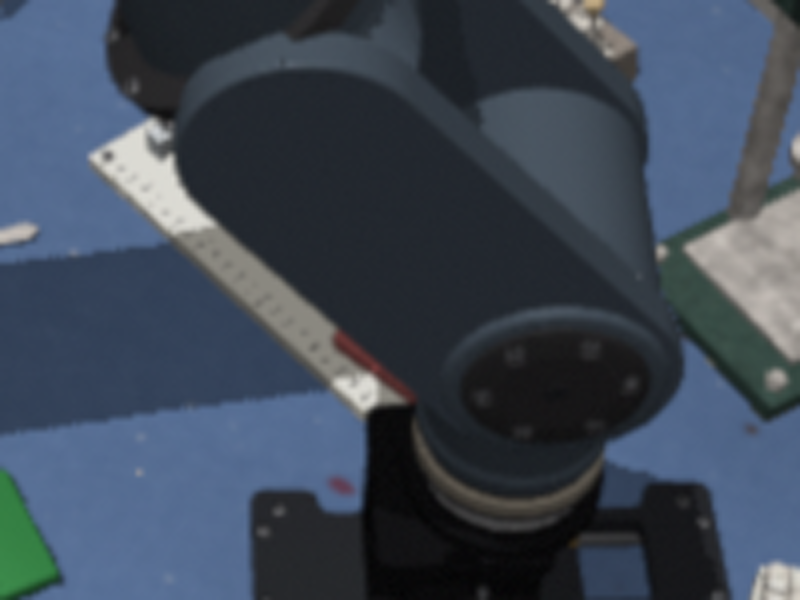

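```bash
cat > plan.py <<'E'
import numpy as np, json, sys
# plan.py x y yaw n [x y yaw n ...]  in jig frame (mm, deg) of the apex; start in cmd.json
def rows(s,w):
    x,y,a,n=w; x0,y0,a0=s; n=int(n); out=[]
    def T(k):
        f=k/n; A=np.radians(a0+(a-a0)*f); return np.array([x0+(x-x0)*f-140*np.cos(A),y0+(y-y0)*f-140*np.sin(A)]),A
    for k in range(n):
        (p,A),(q,B)=T(k),T(k+1); d=q-p
        out.append(f"{d@[np.cos(A),np.sin(A)]:.2f} {d@[np.sin(A),-np.cos(A)]:.2f} 0 0 0 {np.degrees(A-B):.2f} 0.1")
    return out,(x,y,a)
s=json.load(open('cmd.json')); v=list(map(float,sys.argv[1:])); o=[]
for i in range(0,len(v),4): r,s=rows(s,v[i:i+4]); o+=r
json.dump(s,open('cmd.json','w')); print(';\n'.join(o))
E
echo '[-45.4,-137.8,51.69]'>cmd.json
python3 plan.py -33.5 -121 51.7 5 -15 -88 44.64 12
```

```text
4.11 -0.21 0 0 0 -0.00 0.1;
4.11 -0.21 0 0 0 -0.00 0.1;
4.11 -0.21 0 0 0 -0.00 0.1;
4.11 -0.21 0 0 0 -0.00 0.1;
4.11 -0.21 0 0 0 -0.00 0.1;
3.12 -1.93 0 0 0 0.59 0.1;
3.12 -1.96 0 0 0 0.59 0.1;
3.11 -2.00 0 0 0 0.59 0.1;
3.10 -2.03 0 0 0 0.59 0.1;
3.10 -2.06 0 0 0 0.59 0.1;
3.09 -2.09 0 0 0 0.59 0.1;
3.08 -2.12 0 0 0 0.59 0.1;
3.08 -2.15 0 0 0 0.59 0.1;
3.07 -2.19 0 0 0 0.59 0.1;
3.06 -2.22 0 0 0 0.59 0.1;
3.05 -2.25 0 0 0 0.59 0.1;
3.05 -2.28 0 0 0 0.59 0.1
```

Call:
send_rows:
  deltas: "0 0 1.7 0 0 0 0.1;4.1 -0.2 0 0 0 0 0.1;4.1 -0.2 0 0 0 0 0.1;4.1 -0.2 0 0 0 0 0.1;4.1 -0.2 0 0 0 0 0.1;4.1 -0.2 0 0 0 0 0.1;0 0 0 0 0 0 0.1;0 0 0 0 0 0 0.1"

```text
time: 10.68
position: [0.5459, -0.1777, 0.0889]
tool_rot: [0.863, 0.505, -0.0, -0.0]
ft_force: [0.3, -0.7, -0.8]
grip_width: 0.0158
grip_force: 45.0
```

```bash
cat > look2.py <<'E'
import sys
from geo import *
o,R,p,yaw=pose(); apex=p+R@np.array([140,0,71.]); F=np.asarray(o['ft_force'])[:2]
print('t',o['time'],'yawj',round(yaw-9,2),'apex jig',np.round(J(apex[:2]),1),'under',round(p[2]-77,1),'ft jig',np.round([F@ex,F@ey],2),np.round(o['ft_force'],1))
if len(sys.argv)>1:
    c=cam('side'); save(sys.argv[1]+'.png',cv2.resize(c['image'][190:300,280:440],None,fx=5,fy=5,interpolation=cv2.INTER_CUBIC))
    try:
        r,b,s=block(c,box=(280,190,390,260)); print('block jig',np.round(J(b),1).tolist(),np.round(J(r[0]),1),np.round(r[1],1),r[2],s)
    except Exception as e: print('no block')
E
python3 look2.py d1
```

```text
t 10.675 yawj 51.71 apex jig [ -33.8 -120.5] under 11.9 ft jig [ 0.13 -0.78] [ 0.3 -0.7 -0.8]
block jig [[-47.4, -55.8], [-39.7, -114.3], [-3.8, -109.6], [-11.5, -51.1]] [-25.6 -82.7] [36.2 59. ] 16.487756729125977 [348 237  21  13 185]
```

View pics/d1.png

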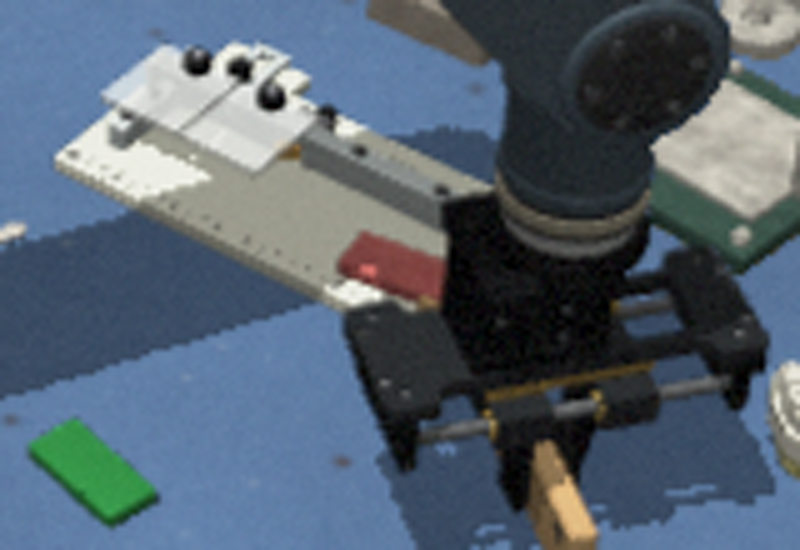

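The side view shows the nose prong at the block's rear outer corner at (425,302) and the block at (395,268); the brass catch is at (290,150). I'll push on towards the fence, turning the stick with it.

Call:
send_rows:
  deltas: "3.1 -1.9 0 0 0 0.6 0.1;3.1 -2 0 0 0 0.6 0.1;3.1 -2 0 0 0 0.6 0.1;3.1 -2 0 0 0 0.6 0.1;3.1 -2.1 0 0 0 0.6 0.1;3.1 -2.1 0 0 0 0.6 0.1;3.1 -2.1 0 0 0 0.6 0.1;0 0 0 0 0 0 0.1"

```text
time: 11.72
position: [0.5449, -0.1514, 0.0889]
tool_rot: [0.881, 0.473, -0.0, -0.0]
ft_force: [-0.5, 0.0, -1.4]
grip_width: 0.016
grip_force: 45.0
```

Call:
send_rows:
  deltas: "3.1 -2.1 0 0 0 0.6 0.1;3.1 -2.2 0 0 0 0.6 0.1;3.1 -2.2 0 0 0 0.6 0.1;3 -2.2 0 0 0 0.6 0.1;3 -2.3 0 0 0 0.5 0.1;0 0 0 0 0 0 0.1;0 0 0 0 0 0 0.1"

```text
time: 12.6
position: [0.5447, -0.133, 0.0889]
tool_rot: [0.893, 0.451, 0.0, 0.0]
ft_force: [-0.4, 0.8, -0.5]
grip_width: 0.0154
grip_force: 45.0
```

```bash
python3 look2.py d2
```

```text
t 12.6 yawj 44.61 apex jig [-15.1 -87.6] under 11.9 ft jig [-0.3   0.82] [-0.4  0.8 -0.5]
block jig [[-28.4, -24.1], [-22.1, -61.3], [15.4, -54.9], [9.1, -17.7]] [ -6.5 -39.5] [38.  37.7] 18.669343948364258 [342 228  14  11 111]
```

View pics/d2.png

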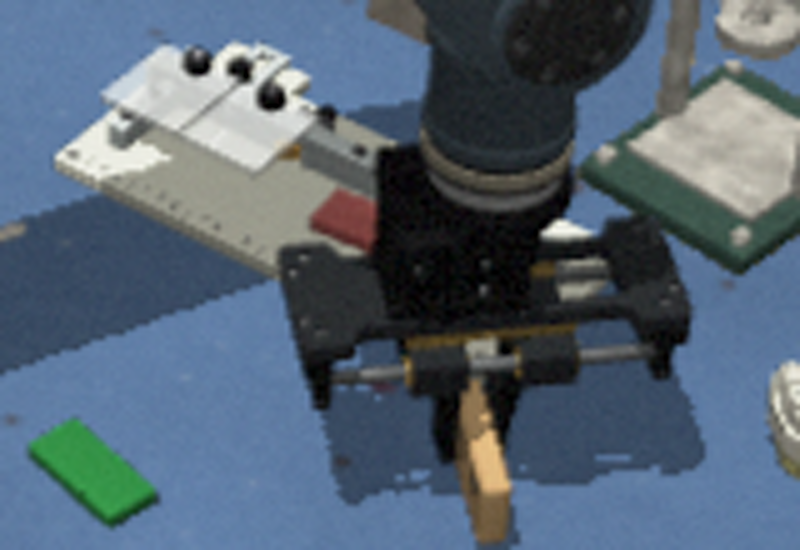

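```bash
cat > px.py <<'E'
from geo import *
import sys
c=cam('side')
v=list(map(float,sys.argv[1:]))
for i in range(0,len(v),2): print(v[i:i+2],np.round(J(ray(c,280+v[i]/5-.5,190+v[i+1]/5-.5,.021)[:2]*1000),1))
print('fence pred px',[np.round((proj(c,np.r_[W([22.7+.00625*y,y]),32]/1000)[0]-[280,190])*5+2.5) for y in (-40,-60)])
E
python3 px.py 340 264 365 233 310 218 340 190 305 132 380 168
```

```text
[340.0, 264.0] [-41.  -56.3]
[365.0, 233.0] [-11.8 -52.5]
[310.0, 218.0] [-19.8 -21.6]
[340.0, 190.0] [  9.6 -21. ]
[305.0, 132.0] [39.3 23.8]
[380.0, 168.0] [ 38.9 -27.8]
fence pred px [array([382., 176.]), array([413., 191.])]
```

```bash
echo '[-15.1,-87.6,44.6]'>cmd.json; python3 plan.py -10.5 -72 44 6 -9.5 -69 44 2 -8.5 -67 44 2
```

```text
2.37 -1.56 0 0 0 0.10 0.1;
2.37 -1.56 0 0 0 0.10 0.1;
2.37 -1.57 0 0 0 0.10 0.1;
2.36 -1.57 0 0 0 0.10 0.1;
2.36 -1.57 0 0 0 0.10 0.1;
2.36 -1.58 0 0 0 0.10 0.1;
1.40 -0.73 0 0 0 0.00 0.1;
1.40 -0.73 0 0 0 0.00 0.1;
1.05 -0.37 0 0 0 0.00 0.1;
1.05 -0.37 0 0 0 0.00 0.1
```

Call:
send_rows:
  deltas: "2.4 -1.6 0 0 0 0.1 0.1;2.4 -1.6 0 0 0 0.1 0.1;2.4 -1.6 0 0 0 0.1 0.1;2.4 -1.6 0 0 0 0.1 0.1;2.4 -1.6 0 0 0 0.1 0.1;2.4 -1.6 0 0 0 0.1 0.1;0 0 0 0 0 0 0.1"

```text
time: 13.58
position: [0.5455, -0.1154, 0.0889]
tool_rot: [0.895, 0.446, -0.0, -0.0]
ft_force: [-0.2, -0.0, -0.4]
grip_width: 0.0157
grip_force: 45.0
```

Call:
send_rows:
  deltas: "1.4 -0.7 0 0 0 0 0.1;0 0 0 0 0 0 0.1"

```text
time: 13.82
position: [0.5458, -0.1141, 0.0889]
tool_rot: [0.895, 0.446, 0.0, -0.0]
ft_force: [-0.0, 0.3, 0.3]
grip_width: 0.0158
grip_force: 45.0
```

```bash
python3 look2.py; python3 look2.py
```

```text
t 13.825 yawj 44.0 apex jig [-10.  -70.3] under 11.9 ft jig [0.01 0.35] [-0.   0.3  0.3]
t 13.825 yawj 44.0 apex jig [-10.  -70.3] under 11.9 ft jig [0.01 0.35] [-0.   0.3  0.3]
```

Call:
send_rows:
  deltas: "0.7 0 0 0 0 0 0.1;0.7 0 0 0 0 0 0.1;0 0 0 0 0 0 0.1"

```text
time: 14.2
position: [0.5467, -0.113, 0.0889]
tool_rot: [0.895, 0.446, 0.0, 0.0]
ft_force: [0.0, -0.8, -1.3]
grip_width: 0.0157
grip_force: 45.0
```

Call:
send_rows:
  deltas: "0.7 0 0 0 0 0 0.1;0 0 0 0 0 0 0.1"

```text
time: 14.45
position: [0.547, -0.1125, 0.0889]
tool_rot: [0.895, 0.446, -0.0, -0.0]
ft_force: [-0.7, -0.8, -2.1]
grip_width: 0.0157
grip_force: 45.0
```

Call:
send_rows:
  deltas: "0.7 0 0 0 0 0 0.1;0 0 0 0 0 0 0.1"

```text
time: 14.7
position: [0.5473, -0.1119, 0.0889]
tool_rot: [0.895, 0.446, -0.0, -0.0]
ft_force: [-0.7, -0.3, -1.2]
grip_width: 0.016
grip_force: 45.0
```

```bash
python3 look2.py
```

```text
t 14.7 yawj 44.01 apex jig [ -8.2 -68.2] under 11.9 ft jig [-0.77 -0.23] [-0.7 -0.3 -1.2]
```

Call:
send_rows:
  deltas: "0.7 0 0 0 0 0 0.1;0 0 0 0 0 0 0.1"

```text
time: 14.95
position: [0.5477, -0.1112, 0.0889]
tool_rot: [0.895, 0.446, -0.0, -0.0]
ft_force: [-0.1, -0.8, 0.0]
grip_width: 0.0155
grip_force: 45.0
```

Call:
send_rows:
  deltas: "0.7 0 0 0 0 0 0.1;0 0 0 0 0 0 0.1"

```text
time: 15.2
position: [0.5479, -0.111, 0.0889]
tool_rot: [0.895, 0.446, -0.001, -0.0]
ft_force: [-3.3, -2.3, -0.6]
grip_width: 0.0154
grip_force: 45.0
```

Call:
send_rows:
  deltas: "0.7 0 0 0 0 0 0.1;0 0 0 0 0 0 0.1"

```text
time: 15.45
position: [0.548, -0.1106, 0.0889]
tool_rot: [0.895, 0.447, -0.001, -0.0]
ft_force: [-3.4, -3.6, 0.3]
grip_width: 0.0157
grip_force: 45.0
```

```bash
python3 look2.py d3; python3 - <<'E'
from geo import *
o=robot.get_obs(); print(o['moment'])
E
```

```text
t 15.45 yawj 44.04 apex jig [ -7.5 -67. ] under 11.9 ft jig [-3.91 -3.05] [-3.4 -3.6  0.3]
block jig [[-23.2, -15.2], [-7.4, -37.9], [24.5, -15.7], [8.7, 6.9]] [  0.7 -15.5] [38.8 27.6] 43.76781463623047 [339 224  11  10  82]
[-0.59461744  0.66453123  0.16921976]
```

View pics/d3.png

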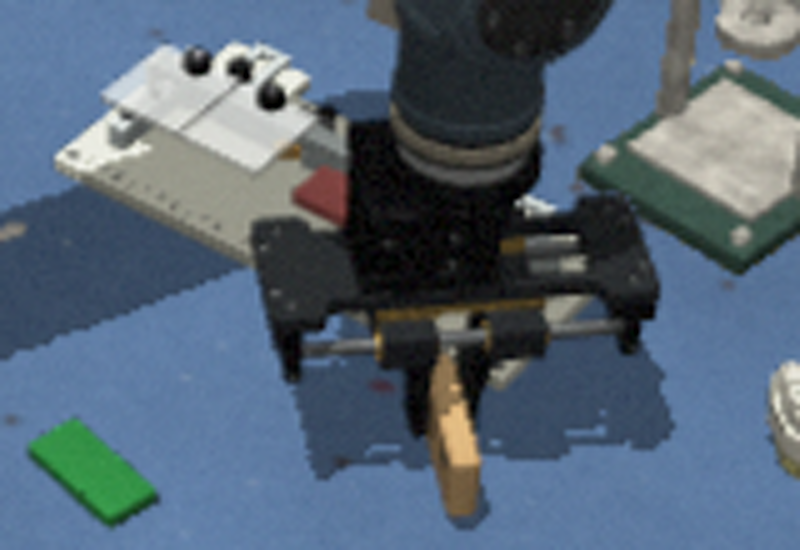

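```bash
python3 px.py 293 196 320 167; python3 - <<'E'
import cv2
a=cv2.imread('pics/d3.png')[130:290,220:420]; cv2.imwrite('pics/d3z.png',cv2.resize(a,None,fx=4,fy=3.7))
E
```

```text
[293.0, 196.0] [-10.4  -3.4]
[320.0, 167.0] [19.2 -0.8]
fence pred px [array([382., 176.]), array([413., 191.])]
```

View pics/d3z.png

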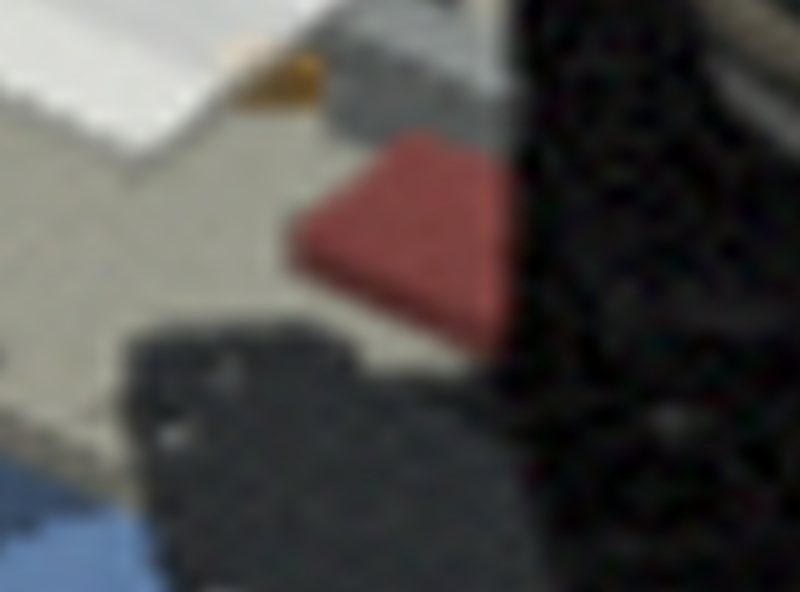

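The block's inner edge is at the fence (zoom corners (300,230) and (420,130)). Its front may still be slightly open. I'll feed a few millimetres while pressed, before the catch, to square it up and watch the force.

Call:
send_rows:
  deltas: "0.7 -0.7 0 0 0 0.2 0.1;0.7 -0.7 0 0 0 0.2 0.1;0.7 -0.7 0 0 0 0 0.1;0.7 -0.7 0 0 0 0 0.1;0 0 0 0 0 0 0.1"

```text
time: 16.18
position: [0.5471, -0.1068, 0.0889]
tool_rot: [0.896, 0.444, -0.001, -0.0]
ft_force: [-5.0, -5.7, 1.3]
grip_width: 0.0155
grip_force: 45.0
```

```bash
python3 look2.py
```

```text
t 16.175 yawj 43.67 apex jig [ -7.3 -63.8] under 11.9 ft jig [-5.87 -4.87] [-5.  -5.7  1.3]
```

Call:
send_rows:
  deltas: "0.7 -0.7 0 0 0 0 0.1;0.7 -0.7 0 0 0 0 0.1;0.7 -0.7 0 0 0 0 0.1;0.7 -0.7 0 0 0 0 0.1;0 0 0 0 0 0 0.1"

```text
time: 16.8
position: [0.5465, -0.1029, 0.0889]
tool_rot: [0.896, 0.444, -0.001, -0.0]
ft_force: [-5.3, -5.3, 1.2]
grip_width: 0.0157
grip_force: 45.0
```

```bash
python3 look2.py d4
```

```text
t 16.8 yawj 43.67 apex jig [ -7.3 -59.8] under 11.9 ft jig [-6.02 -4.43] [-5.3 -5.3  1.2]
block jig [[-23.1, -8.5], [-8.9, -28.9], [23.1, -6.6], [8.8, 13.9]] [-0.  -7.5] [38.9 24.9] 43.9824104309082 [337 223  10  10  78]
```

Call:
send_rows:
  deltas: "1.04 -1.08 0 0 0 0 0.1;1.04 -1.08 0 0 0 0 0.1;1.04 -1.08 0 0 0 0 0.1;1.04 -1.08 0 0 0 0 0.1;1.04 -1.08 0 0 0 0 0.1;1.04 -1.08 0 0 0 0 0.1"

```text
time: 17.6
position: [0.5451, -0.094, 0.0889]
tool_rot: [0.896, 0.444, -0.001, -0.0]
ft_force: [-4.3, -5.4, 0.7]
grip_width: 0.0157
grip_force: 45.0
```

```bash
python3 look2.py
```

```text
t 17.6 yawj 43.67 apex jig [ -7.2 -50.9] under 11.9 ft jig [-5.13 -4.64] [-4.3 -5.4  0.7]
```

Call:
send_rows:
  deltas: "1.04 -1.08 0 0 0 0 0.1;1.04 -1.08 0 0 0 0 0.1;1.04 -1.08 0 0 0 0 0.1;1.04 -1.08 0 0 0 0 0.1;0 0 0 0 0 0 0.1"

```text
time: 18.23
position: [0.5442, -0.0883, 0.0889]
tool_rot: [0.896, 0.444, -0.001, -0.0]
ft_force: [-5.2, -5.5, 1.0]
grip_width: 0.0155
grip_force: 45.0
```

```bash
python3 look2.py d5; python3 - <<'E'
import cv2
a=cv2.imread('pics/d5.png')[90:250,200:400]; cv2.imwrite('pics/d5z.png',cv2.resize(a,None,fx=4,fy=3.7))
E
```

```text
t 18.225 yawj 43.67 apex jig [ -7.2 -45.1] under 11.9 ft jig [-6.   -4.64] [-5.2 -5.5  1. ]
block jig [[-19.7, 7.5], [-6.9, -10.7], [25.1, 12.0], [12.2, 30.1]] [2.7 9.7] [39.2 22.2] 44.34027099609375 [333 220   9  10  71]
```

View pics/d5z.png

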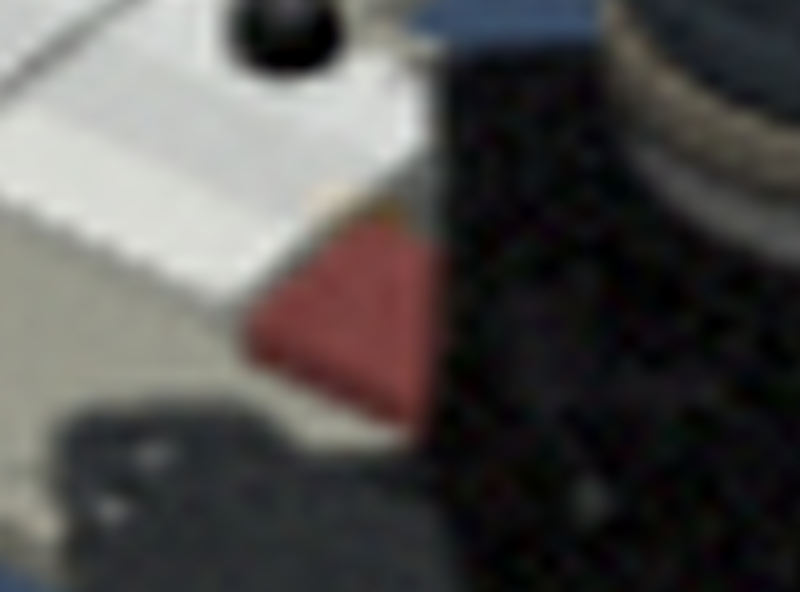

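The front edge is at the guide's edge and parallel to it, next to the brass catch (390,210), so the block is flush. I've used all my pictures, so I'll continue on force and kinematics.

Call:
send_rows:
  deltas: "1.04 -1.08 0 0 0 0 0.1;1.04 -1.08 0 0 0 0 0.1;1.04 -1.08 0 0 0 0 0.1;1.04 -1.08 0 0 0 0 0.1;1.04 -1.08 0 0 0 0 0.1;1.04 -1.08 0 0 0 0 0.1"

```text
time: 19.02
position: [0.5429, -0.0791, 0.0888]
tool_rot: [0.896, 0.444, -0.001, -0.0]
ft_force: [-5.0, -4.8, 0.8]
grip_width: 0.0155
grip_force: 45.0
```

```bash
python3 look2.py
```

```text
t 19.025 yawj 43.66 apex jig [ -7.1 -35.8] under 11.8 ft jig [-5.69 -3.98] [-5.  -4.8  0.8]
```

Call:
send_rows:
  deltas: "1.04 -1.08 0 0 0 0 0.1;1.04 -1.08 0 0 0 0 0.1;1.04 -1.08 0 0 0 0 0.1;1.04 -1.08 0 0 0 0 0.1;1.04 -1.08 0 0 0 0 0.1;1.04 -1.08 0 0 0 0 0.1"

```text
time: 19.77
position: [0.5415, -0.0702, 0.0889]
tool_rot: [0.896, 0.444, -0.001, -0.0]
ft_force: [-4.6, -4.9, 0.7]
grip_width: 0.0154
grip_force: 45.0
```

```bash
python3 look2.py
```

```text
t 19.775 yawj 43.66 apex jig [ -7.  -26.8] under 11.9 ft jig [-5.28 -4.1 ] [-4.6 -4.9  0.7]
```

Call:
send_rows:
  deltas: "1.06 -1.07 0 0 0 0 0.1;1.06 -1.07 0 0 0 0 0.1;1.06 -1.07 0 0 0 0 0.1;1.06 -1.07 0 0 0 0 0.1;1.06 -1.07 0 0 0 0 0.1;1.06 -1.07 0 0 0 0 0.1;1.06 -1.07 0 0 0 0 0.1;1.06 -1.07 0 0 0 0 0.1;1.06 -1.07 0 0 0 0 0.1;1.06 -1.07 0 0 0 0 0.1"

```text
time: 21.02
position: [0.5394, -0.0553, 0.0888]
tool_rot: [0.896, 0.444, -0.001, -0.001]
ft_force: [-5.8, -4.8, 1.4]
grip_width: 0.0159
grip_force: 45.0
```

```bash
python3 look2.py
```

```text
t 21.025 yawj 43.66 apex jig [ -6.8 -11.7] under 11.8 ft jig [-6.49 -3.8 ] [-5.8 -4.8  1.4]
```

Call:
send_rows:
  deltas: "1.05 -1.07 0 0 0 0 0.1;1.05 -1.07 0 0 0 0 0.1;1.05 -1.07 0 0 0 0 0.1;1.05 -1.07 0 0 0 0 0.1;1.05 -1.07 0 0 0 0 0.1;1.05 -1.07 0 0 0 0 0.1;1.05 -1.07 0 0 0 0 0.1;1.05 -1.07 0 0 0 0 0.1;1.05 -1.07 0 0 0 0 0.1;1.05 -1.07 0 0 0 0 0.1"

```text
time: 22.28
position: [0.5371, -0.0404, 0.0888]
tool_rot: [0.896, 0.444, -0.002, -0.001]
ft_force: [-5.8, -5.2, 0.9]
grip_width: 0.0153
grip_force: 45.0
```

```bash
python3 look2.py
```

```text
t 22.275 yawj 43.66 apex jig [-6.7  3.3] under 11.8 ft jig [-6.58 -4.2 ] [-5.8 -5.2  0.9]
```

Call:
send_rows:
  deltas: "1.05 -1.08 0 0 0 0 0.1;1.05 -1.08 0 0 0 0 0.1;1.05 -1.08 0 0 0 0 0.1;1.05 -1.08 0 0 0 0 0.1;1.05 -1.08 0 0 0 0 0.1;1.05 -1.08 0 0 0 0 0.1;1.05 -1.08 0 0 0 0 0.1;1.05 -1.08 0 0 0 0 0.1;1.05 -1.08 0 0 0 0 0.1;1.05 -1.08 0 0 0 0 0.1"

```text
time: 23.52
position: [0.5349, -0.0254, 0.0888]
tool_rot: [0.896, 0.443, -0.002, -0.001]
ft_force: [-4.4, -5.0, 1.3]
grip_width: 0.0161
grip_force: 45.0
```

```bash
python3 look2.py
```

```text
t 23.525 yawj 43.65 apex jig [-6.5 18.5] under 11.8 ft jig [-5.11 -4.24] [-4.4 -5.   1.3]
```

Call:
send_rows:
  deltas: "1.05 -1.07 0 0 0 0 0.1;1.05 -1.07 0 0 0 0 0.1;1.05 -1.07 0 0 0 0 0.1;1.05 -1.07 0 0 0 0 0.1;1.05 -1.07 0 0 0 0 0.1;1.05 -1.07 0 0 0 0 0.1"

```text
time: 24.28
position: [0.5336, -0.0165, 0.0888]
tool_rot: [0.896, 0.443, -0.002, -0.001]
ft_force: [-4.8, -5.7, 0.5]
grip_width: 0.0153
grip_force: 45.0
```

```bash
python3 look2.py
```

```text
t 24.275 yawj 43.65 apex jig [-6.4 27.5] under 11.8 ft jig [-5.66 -4.83] [-4.8 -5.7  0.5]
```

Near the stop now, so I'll creep and watch the y force.

Call:
send_rows:
  deltas: "0.7 -0.71 0 0 0 0 0.1;0.7 -0.71 0 0 0 0 0.1;0.7 -0.71 0 0 0 0 0.1"

```text
time: 24.65
position: [0.5332, -0.0136, 0.0888]
tool_rot: [0.896, 0.443, -0.002, -0.001]
ft_force: [-5.6, -5.4, 0.7]
grip_width: 0.0157
grip_force: 45.0
```

Call:
send_rows:
  deltas: "0.7 -0.71 0 0 0 0 0.1;0 0 0 0 0 0 0.1"

```text
time: 24.9
position: [0.5331, -0.0125, 0.0888]
tool_rot: [0.896, 0.443, -0.002, -0.001]
ft_force: [-4.3, -4.4, 0.3]
grip_width: 0.0156
grip_force: 45.0
```

Call:
send_rows:
  deltas: "0.7 -0.71 0 0 0 0 0.1;0 0 0 0 0 0 0.1"

```text
time: 25.15
position: [0.5329, -0.0116, 0.0888]
tool_rot: [0.896, 0.443, -0.002, -0.001]
ft_force: [-4.6, -4.5, 0.5]
grip_width: 0.0158
grip_force: 45.0
```

```bash
python3 look2.py
```

```text
t 25.15 yawj 43.65 apex jig [-6.4 32.5] under 11.8 ft jig [-5.22 -3.68] [-4.6 -4.5  0.5]
```

Call:
send_rows:
  deltas: "0.7 -0.71 0 0 0 0 0.1;0 0 0 0 0 0 0.1"

```text
time: 25.4
position: [0.5327, -0.0106, 0.0888]
tool_rot: [0.896, 0.443, -0.002, -0.001]
ft_force: [-4.9, -4.6, -0.0]
grip_width: 0.0157
grip_force: 45.0
```

Call:
send_rows:
  deltas: "0.7 -0.71 0 0 0 0 0.1;0 0 0 0 0 0 0.1"

```text
time: 25.65
position: [0.5326, -0.0098, 0.0889]
tool_rot: [0.896, 0.443, -0.002, -0.001]
ft_force: [-4.5, -5.3, 1.9]
grip_width: 0.0156
grip_force: 45.0
```

Call:
send_rows:
  deltas: "0.5 -0.52 0 0 0 0 0.1;0 0 0 0 0 0 0.1"

```text
time: 25.9
position: [0.5324, -0.0095, 0.0889]
tool_rot: [0.896, 0.443, -0.002, -0.0]
ft_force: [-5.3, -7.4, 1.6]
grip_width: 0.0157
grip_force: 45.0
```

```bash
python3 look2.py
```

```text
t 25.9 yawj 43.64 apex jig [-6.6 34.5] under 11.9 ft jig [-6.4  -6.51] [-5.3 -7.4  1.6]
```

Call:
send_rows:
  deltas: "0.2 -0.3 0 0 0 0 0.1;0 0 0 0 0 0 0.1;0 0 0 0 0 0 0.1"

```text
time: 26.28
position: [0.5323, -0.0094, 0.0889]
tool_rot: [0.896, 0.443, -0.002, -0.0]
ft_force: [-5.4, -8.3, 1.6]
grip_width: 0.0154
grip_force: 45.0
```

Call:
send_rows:
  deltas: "0.2 -0.3 0 0 0 0 0.1;0 0 0 0 0 0 0.1;0 0 0 0 0 0 0.1"

```text
time: 26.65
position: [0.5322, -0.0093, 0.0889]
tool_rot: [0.896, 0.443, -0.002, -0.0]
ft_force: [-6.1, -9.6, 1.8]
grip_width: 0.0156
grip_force: 45.0
```

```bash
python3 look2.py
```

```text
t 26.65 yawj 43.63 apex jig [-6.7 34.8] under 11.9 ft jig [-7.52 -8.49] [-6.1 -9.6  1.8]
```

Call:
send_rows:
  deltas: "-1 0 0 0 0 0 0.1;-2 0 0 0 0 0 0.1;-6 0 0 0 0 0 0.1;-15 0 0 0 0 0 0.1;-25 0 0 0 0 0 0.1;-25 0 0 0 0 0 0.1;0 0 -40 0 0 0 0.1;0 0 -60 0 0 0 0.1;0 0 0 0 0 0 0.1"

```text
time: 27.78
position: [0.491, -0.0681, 0.1928]
tool_rot: [0.897, 0.443, 0.004, 0.004]
ft_force: [0.3, -0.5, -2.0]
grip_width: 0.0158
grip_force: 45.0
```

```bash
python3 - <<'E'
from geo import *
o,R,p,yaw=pose(); print(p,yaw,o['time'],np.round(o['ft_force'],1))
for n in ('scene','side','wrist'):
    c=cam(n); save('f_'+n+'.png',c['image'])
    print(n,'pred block px',np.round(proj(c,np.r_[W([6,66]),21]/1000)),'catch',np.round(proj(c,np.r_[W([20,27]),21]/1000)))
    im=c['image'].astype(int)
    hsv=cv2.cvtColor(c['image'],cv2.COLOR_RGB2HSV)
    def blob(m,z,name):
        v,u=np.where(m); 
        if len(u): 
            q=J(np.array([ray(c,a,b,z)[:2]*1000 for a,b in zip(u,v)])); k=(abs(q[:,0])<60)&(q[:,1]>-160)&(q[:,1]<125); q=q[k]
            if len(q): print(name,len(q),q.min(0).round(1),q.max(0).round(1),np.median(q,0).round(1))
    blob((hsv[...,0]<4)|(hsv[...,0]>174),.021,'raw red any') if 0 else None
    blob(((hsv[...,0]<6)|(hsv[...,0]>170))&(hsv[...,1]>50)&(hsv[...,2]>50),.021,'red')
    blob((hsv[...,0]>10)&(hsv[...,0]<24)&(hsv[...,1]>110)&(hsv[...,2]>50),.021,'brass')
    for r in robot.find_in(n,'wax_block')[:5]+robot.find_in(n,'catch')[:2]:
        b=np.array(r['box']); print(round(r['p'],2),b.round(),J(ray(c,(b[0]+b[2])/2,(b[1]+b[3])/2,.021)[:2]*1000).round())
E
```

```text
[490.99598576 -68.13279053 192.82568812] 52.55088604120913 27.775 [ 0.3 -0.5 -2. ]
scene pred block px [[322. 218.]] catch [[339. 226.]]
brass 70 [-59.9 -49.6] [22.8 19.6] [-10.4   0.7]
0.89 [174. 172. 191. 200.] [-174.  347.]
0.68 [247. 299. 274. 331.] [-241.  -50.]
0.62 [277. 363. 310. 398.] [-275. -194.]
side pred block px [[321. 216.]] catch [[336. 219.]]
brass 117 [-58.8 -59.5] [57.8 39.9] [ -4.1 -16.2]
0.67 [286. 276. 314. 293.] [-242.  -53.]
0.65 [325. 308. 352. 329.] [-276. -194.]
0.62 [195. 200. 210. 215.] [-171.  359.]
wrist pred block px [[ 292. -176.]] catch [[ 359. -139.]]
0.97 [148. 188. 225. 276.] [-226.  -37.]
0.47 [284. 362. 300. 394.] [-268. -185.]
```

```bash
python3 - <<'E'
from geo import *
for n,roi in (('side',(326,212,348,226)),):
  for f in (f'{n}0.png',f'f_{n}.png'):
    a=cv2.imread('pics/'+f); h=cv2.cvtColor(a,cv2.COLOR_BGR2HSV); x0,y0,x1,y1=roi
    s=h[y0:y1,x0:x1].astype(int); m=(s[...,0]>8)&(s[...,0]<28)&(s[...,1]>70); v,u=np.where(m); print(f,m.sum(),[(int(i)+x0,int(j)+y0,*map(int,s[j,i])) for i,j in zip(u,v)])
  A,B=[cv2.imread('pics/'+f).astype(int) for f in ('side0.png','f_side.png')]
  for y in range(208,226,2): print(y,[f"{A[y,x,2]-A[y,x,1]}/{B[y,x,2]-B[y,x,1]}" for x in range(302,346,3)])
E
```

```text
side0.png 9 [(338, 219, 18, 98, 107), (339, 219, 18, 140, 118), (337, 220, 19, 111, 92), (338, 220, 17, 140, 89), (339, 220, 18, 156, 93), (336, 221, 18, 87, 105), (337, 221, 19, 117, 98), (338, 221, 19, 120, 98), (339, 221, 18, 115, 109)]
f_side.png 64 [(332, 214, 26, 119, 15), (338, 214, 15, 85, 6), (332, 215, 20, 128, 12), (330, 217, 15, 204, 5), (338, 221, 17, 95, 43), (339, 221, 25, 108, 45), (340, 221, 18, 102, 45), (341, 221, 20, 102, 45), (342, 221, 22, 81, 47), (343, 221, 23, 134, 55), (344, 221, 18, 116, 55), (345, 221, 20, 158, 55), (346, 221, 20, 135, 70), (347, 221, 21, 152, 69), (326, 222, 22, 85, 45), (327, 222, 25, 109, 42), (328, 222, 20, 125, 55), (329, 222, 20, 117, 59), (330, 222, 20, 121, 61), (331, 222, 19, 141, 67), (332, 222, 19, 129, 71), (333, 222, 21, 149, 70), (334, 222, 19, 145, 72), (335, 222, 21, 153, 70), (336, 222, 19, 141, 74), (337, 222, 20, 138, 72), (338, 222, 22, 138, 72), (339, 222, 19, 141, 76), (340, 222, 21, 145, 72), (341, 222, 20, 149, 84), (342, 222, 20, 137, 80), (343, 222, 21, 149, 72), (344, 222, 18, 152, 74), (345, 222, 20, 146, 75), (
[... 1225 characters left out ...]
5/-6', '-1/1', '-3/-3', '-2/1', '-2/-2', '0/0']
216 ['-3/-4', '-2/-2', '-4/-2', '0/-3', '-1/-4', '-2/-2', '-2/-1', '-1/0', '-3/0', '-2/-2', '-3/2', '-3/-1', '-3/5', '-3/3', '-3/5']
218 ['-2/-4', '-5/-4', '-1/-2', '0/-7', '0/-5', '0/-2', '-3/-3', '-1/-1', '-2/2', '-2/3', '-1/-4', '4/-6', '4/-1', '-4/0', '-6/-5']
220 ['1/-3', '0/-4', '0/-3', '1/0', '-2/-4', '0/-3', '-2/-2', '-1/0', '-2/-2', '-2/-3', '-2/-8', '4/-2', '21/0', '-1/1', '-2/1']
222 ['-1/-1', '1/-3', '0/-2', '1/-4', '1/-4', '-1/-8', '-1/-1', '-1/9', '-2/4', '-1/9', '-1/13', '0/12', '1/11', '-4/17', '-2/18']
224 ['1/-3', '1/-3', '-1/-2', '1/-2', '1/1', '-2/0', '-2/-1', '0/-2', '0/17', '-3/12', '-1/8', '1/12', '0/7', '-1/-1', '-3/-4']
```

Call:
send_rows:
  deltas: "-42.3 31.1 0 0 0 0 0.1;-42.3 31.1 0 0 0 0 0.1;-42.3 31.1 0 0 0 0 0.1;-42.3 31.1 0 0 0 0 0.1;0 0 0 0 0 10.7 0.1;0 0 0 0 0 10.7 0.1;0 0 0 0 0 10.7 0.1;0 0 0 0 0 10.7 0.1;0 0 0 0 0 10.7 0.1;0 0 0 0 0 5 0.1"

```text
time: 29.48
position: [0.4847, -0.2765, 0.1881]
tool_rot: [0.999, -0.053, -0.001, -0.0]
ft_force: [-0.1, 0.4, -0.2]
grip_width: 0.0159
grip_force: 45.0
```

```bash
python3 - <<'E'
from geo import *
o,R,p,yaw=pose(); print(p,yaw,o['time'])
for n in ('scene','side'):
    c=cam(n); save('g_'+n+'.png',c['image']); A=cv2.imread(f'pics/{n}0.png').astype(int); B=cv2.imread(f'pics/g_{n}.png').astype(int)
    x,y=proj(c,np.r_[W([6,66]),21]/1000)[0].round().astype(int); kx,ky=proj(c,np.r_[W([19,24]),21]/1000)[0].round().astype(int); print(n,x,y,kx,ky)
    h=[cv2.cvtColor(t.astype(np.uint8),cv2.COLOR_BGR2HSV).astype(int) for t in (A,B)]
    for t in h:
        s=t[ky-8:ky+9,kx-10:kx+11]; m=(s[...,0]>8)&(s[...,0]<28)&(s[...,1]>70)&(s[...,2]>60); v,u=np.where(m); print('brass',m.sum(),u.mean()+kx-10 if m.any() else '',v.mean()+ky-8 if m.any() else '')
    D=lambda I:(I[...,2]-I[...,1])
    d=D(B)-D(A); m=((d>6)).astype(np.uint8); m=cv2.morphologyEx(m,cv2.MORPH_OPEN,np.ones((2,2)))
    v,u=np.where(m[y-40:y+40,x-40:x+40]); 
    if len(u):
        q=J(np.array([ray(c,a+x-40,b+y-40,.021)[:2]*1000 for a,b in zip(u,v)])); k=(q[:,0]>-54)&(q[:,0]<40); q=q[k]; print('redder',len(q),np.percentile(q,[1,50,99],axis=0).round(1).tolist() if len(q) else '')
        w=np.array([q]).astype(np.float32)[0]; print(cv2.minAreaRect(w))
E
```

```text
[ 484.67974696 -276.45502978  188.14562227] -6.090414616893682 29.475
scene 322 218 339 227
brass 9 341.6666666666667 227.88888888888889
brass 0  
redder 696 [[-49.5, 124.6], [8.4, 164.4], [39.2, 218.5]]
((8.341598510742188, 154.40829467773438), (122.10638427734375, 69.91326141357422), 52.8280029296875)
side 321 216 336 219
brass 9 337.8888888888889 220.22222222222223
brass 9 337.8888888888889 220.22222222222223
redder 229 [[-17.9, 24.1], [1.2, 58.7], [21.0, 94.5]]
((1.4751453399658203, 59.382049560546875), (40.042381286621094, 71.47872924804688), 0.921319842338562)
```

The side view shows the brass catch exactly as at the start (9 px at (338,220)), so it is out. The block's tint lies under the guide, about 1° from the jig's y axis. Next I'll lay down the stick.

Call:
send_rows:
  deltas: "0 0 40 0 0 0 0.1;0 0 40 0 0 0 0.1;0 0 25 0 0 0 0.1;0 0 3 0 0 0 0.1;0 0 1 0 0 0 0.1;0 0 0 0 0 0 0.1"

```text
time: 30.32
position: [0.4854, -0.2771, 0.081]
tool_rot: [0.999, -0.051, 0.001, 0.001]
ft_force: [0.1, -0.5, -0.5]
grip_width: 0.0158
grip_force: 45.0
```

Call:
send_rows:
  deltas: "0 0 0.5 0 0 0 0.1;0 0 0 0 0 0 0.1;0 0 0 0 0 0 0.1"

```text
time: 30.7
position: [0.4849, -0.2768, 0.0798]
tool_rot: [0.999, -0.051, 0.0, 0.0]
ft_force: [-0.7, 0.1, -0.9]
grip_width: 0.0155
grip_force: 45.0
```

Call:
send_rows:
  deltas: "0 0 1 0 0 0 0.1;0 0 0 0 0 0 0.1;0 0 0 0 0 0 0.1"

```text
time: 31.08
position: [0.4848, -0.2767, 0.0784]
tool_rot: [0.999, -0.051, -0.0, -0.0]
ft_force: [0.5, -0.5, -0.2]
grip_width: 0.0154
grip_force: 45.0
```

Call:
send_rows:
  deltas: "0 0 0.8 0 0 0 0.1;0 0 0 0 0 0 0.1;0 0 0 0 0 0 0.1"

```text
time: 31.45
position: [0.4849, -0.2767, 0.078]
tool_rot: [0.999, -0.051, 0.0, 0.0]
ft_force: [-1.5, 0.2, 4.5]
grip_width: 0.0155
grip_force: 45.0
```

Call:
send_rows:
  deltas: "0 0 0.5 0 0 0 0.1;0 0 0 0 0 0 0.1"

```text
time: 31.7
position: [0.4849, -0.2767, 0.078]
tool_rot: [0.999, -0.051, 0.0, 0.0]
ft_force: [-1.4, 2.1, 7.7]
grip_width: 0.0159
grip_force: 45.0
```

On the bench. I'll release, wait, and lift away.

Call:
send_rows:
  deltas: "0 0 0 0 0 0 0.5;0 0 0 0 0 0 0.5;0 0 0 0 0 0 0.5;0 0 0 0 0 0 0.5;0 0 0 0 0 0 0.5;0 0 -20 0 0 0 0.5;0 0 -40 0 0 0 0.5;0 0 -60 0 0 0 0.5;0 0 -30 0 0 0 0.5;0 0 0 0 0 0 0.5"

```text
time: 32.95
position: [0.486, -0.2776, 0.2299]
tool_rot: [0.999, -0.051, 0.003, 0.002]
ft_force: [-0.1, -0.3, 0.5]
grip_width: 0.0437
grip_force: 0.0
```

```bash
python3 - <<'E'
from geo import *
o,R,p,yaw=pose(); print(p,yaw,o['time'],o['grip_width'],o['ft_force'])
c=cam('wrist'); P=cloud(c)
r=robot.cut_out('wrist','push_stick')[0]; q=P[r['region']&(c['depth']>0)]*1000; t=q-p*[1,1,0]; t=np.c_[(t*[1,1,0])@R[:,0],(t*[1,1,0])@R[:,1],q[:,2]]
for x in range(-60,150,20):
    s=t[(t[:,0]>=x)&(t[:,0]<x+10)&(t[:,2]>5)&(t[:,2]<60)]
    if len(s)>5: print(x,len(s),s[:,1].min().round(1),s[:,1].max().round(1),np.median(s[:,2]).round(1))
A=cv2.imread('pics/side0.png');c=cam('side');B=cv2.cvtColor(c['image'],cv2.COLOR_RGB2BGR)
print(A[219:222,336:340].reshape(-1,3).mean(0),B[219:222,336:340].reshape(-1,3).mean(0))
E
```

```text
[ 485.991152   -277.59045208  229.88989735] -5.891986801415137 32.95 0.04368538083833539 [-0.14251621 -0.33384195  0.45103853]
-60 169 -7.5 7.5 40.3
-40 208 -8.2 7.4 40.0
-20 212 -8.0 7.3 40.1
0 223 -7.9 7.2 40.0
20 234 -8.0 6.5 27.2
40 195 -8.2 5.8 12.5
60 216 -8.0 6.5 12.4
80 219 -8.7 6.4 12.4
100 244 -7.7 7.2 12.3
120 258 -8.3 7.0 12.3
140 158 -15.2 13.1 12.3
[ 67.75        93.25       109.41666667] [ 73.33333333 102.         118.83333333]
```

Call:
send_rows:
  deltas: "0 0 0 0 0 0 0.5;0 0 0 0 0 0 0.5;0 0 0 0 0 0 0.5;0 0 0 0 0 0 0.5"

```text
time: 33.6
position: [0.4848, -0.2767, 0.2269]
tool_rot: [0.999, -0.051, -0.0, -0.0]
ft_force: [-0.7, 0.9, -0.1]
grip_width: 0.0436
grip_force: 0.0
```

```bash
python3 -c "
from rig import robot
print(robot.hand_in())"
```

```text
the job is handed in; nothing more can be done
None
```

I handed the job in at 33.6 s: the red block was pushed along the fence until it met the end stop, with the wrist force never reading above about 12 N, and in the side camera the catch looks out behind it; the stick lies flat on the bench off the jig, released. No verdict came back.

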